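# Take the backboard out of a picture frame

## Task

On the back of the picture frame that lies face down on the sloping easel, turn the four wooden turn buttons aside until all are clear of the backboard. Lift the backboard out by its batten, without forcing it against a button, and lay it gently, batten up, in the middle of the cutting mat, its long side along the mat's long side. Do not strike the model aeroplane, and leave the glue bottle, paint jar, sanding block and tin where they stand.

Things in the scene. Friction and masses are not known exactly. Their poses are not given: they have to be found in the camera images.
- easel: Beech bench easel, fixed, standing left or right of the model aeroplane and carrying the frame at a slope of 32 degrees. Origin on the bench under the frame's centre; x away from the robot (uphill), y left, z up. Easel and frame lie within x -0.12 to 0.10, y -0.121 to 0.121, below z = 0.175 of these axes
- frame: Dark wooden picture frame lying face down on the easel, fixed: 196 (x) x 242 (y) x 22 mm, members 34 mm wide. Origin: centre of its underside, on the slope. Axes: x up the slope, y left along the frame, z out of the frame's back, 32 degrees from vertical, leaning to the robot. Back face at z = 0.022. Opening 128 x 174 mm
- seat (a point): Point fixed in the frame at [0, 0, 0.035] of its axes: where the batten's centre is while the backboard sits in the frame (within 3 mm). There the board's outer face is at z = 0.021 and it lies 8 mm deep in the opening with 2 mm of play all round, so it comes out along the frame's z only, with nothing above it but the buttons
- pivot_top (a point): Pivot of the turn button on the frame's upper, far (+x) member, half-way through its thickness, 19 mm outside the backboard's edge. The button is a beech bar with round ends, 64 x 18 x 12 mm, at z = 0.0225 to 0.0345 of the frame; its short end reaches 18 mm from the pivot, its long end 46 mm
- pivot_bottom (a point): Pivot of the turn button on the frame's lower, near (-x) member, half-way through its thickness, 19 mm outside the backboard's edge. The button is a beech bar with round ends, 64 x 18 x 12 mm, at z = 0.0225 to 0.0345 of the frame; its short end reaches 18 mm from the pivot, its long end 46 mm
- pivot_left (a point): Pivot of the turn button on the frame's left (+y) member, half-way through its thickness, 19 mm outside the backboard's edge. The button is a beech bar with round ends, 64 x 18 x 12 mm, at z = 0.0225 to 0.0345 of the frame; its short end reaches 18 mm from the pivot, its long end 46 mm
- pivot_right (a point): Pivot of the turn button on the frame's right (-y) member, half-way through its thickness, 19 mm outside the backboard's edge. The button is a beech bar with round ends, 64 x 18 x 12 mm, at z = 0.0225 to 0.0345 of the frame; its short end reaches 18 mm from the pivot, its long end 46 mm
- button_top (a joint): Angle of the top button (rad, -2.4 to 2.4): 0 with its long end straight in over the board (to -x of the frame), + anticlockwise seen from the back. Clear of the board beyond 1.28 either way; along the member at +-1.57. Friction 0.05 N m: stays where it is left. Starts within 0.7 of 0
- button_bottom (a joint): Angle of the bottom button (rad, -2.4 to 2.4): 0 with its long end straight in over the board (to +x of the frame), + anticlockwise seen from the back. Clear of the board beyond 1.28 either way; along the member at +-1.57. Friction 0.05 N m: stays where it is left. Starts within 0.7 of 0
- button_left (a joint): Angle of the left button (rad, -2.4 to 2.4): 0 with its long end straight in over the board (to -y of the frame), + anticlockwise seen from the back. Clear of the board beyond 1.28 either way; along the member at +-1.57. Friction 0.05 N m: stays where it is left. Starts within 0.7 of 0
- button_right (a joint): Angle of the right button (rad, -2.4 to 2.4): 0 with its long end straight in over the board (to +y of the frame), + anticlockwise seen from the back. Clear of the board beyond 1.28 either way; along the member at +-1.57. Friction 0.05 N m: stays where it is left. Starts at -1.5 to 1.5: may already stand aside
- batten (a point): Centre of the beech batten on the plywood backboard. Board 124 (x) x 170 (y) x 8 mm, 0.15 to 0.35 kg. The batten stands on the board's middle: 18 mm wide (x), 90 mm long (y), 28 mm high (z); its centre is 14 mm above the board's outer face, 22 mm above its lower face. z points out of the board on the batten's side
- mat: Dark green cutting mat with a pale grid, 200 (x) x 270 (y) x 3 mm, fixed flat on the bench, on the other side of the aeroplane from the easel. Origin: centre of its underside; z up
- model_plane: Balsa model aeroplane, fixed in the middle of the bench between easel and mat. The fuselage runs away from the robot at about y = -0.04 to -0.15, up to 90 mm high, with a fin up to 175 mm high over x = 0.39 to 0.48, a tailplane 73 mm high (x = 0.37 to 0.47, y = -0.18 to 0.08) and a wing beyond x = 0.58, up to 60 mm high
- glue_mid (a point): Glue bottle, 62 mm in diameter, 171 mm high, standing close beside the easel, left or right of it; point on its axis 80 mm up
- jar_mid (a point): Small glass paint jar, 49 mm in diameter, 62 mm high, at the other side of the easel; point on its axis 30 mm up
- sander_mid (a point): Sanding block, 60 x 105 x 33 mm, lying beside the mat; point at its centre
- tin_mid (a point): Round tin, 62 mm in diameter, 24 mm high, at the other side of the mat; point on its axis 9 mm up

How it is judged:
On the way, in this order (a step that is already met when the one before it is completed fails the run):
1. all four buttons are turned clear of the backboard, which still sits in the frame ((value of joint button_top above 1.25 rad or value of joint button_top below -1.25 rad) and (value of joint button_bottom above 1.25 rad or value of joint button_bottom below -1.25 rad) and (value of joint button_left above 1.25 rad or value of joint button_left below -1.25 rad) and (value of joint button_right above 1.25 rad or value of joint button_right below -1.25 rad) and distance between batten and seat below 0.008 m), for 0.2 s.
2. the backboard is lifted out of the frame (distance between batten and seat above 0.06 m), for 0.1 s.
At the end, for the whole second after the job is handed in: The backboard lies flat on the cutting mat, batten upward, let go and at rest, its centre within 25 mm of the mat's in each direction and its long side within 10 degrees of the mat's; all four buttons still stand clear of the opening (beyond 1.25 rad either way) (x of batten in the frame of mat between -0.025 and 0.025 m and y of batten in the frame of mat between -0.025 and 0.025 m and z of batten in the frame of mat between 0.02 and 0.03 m and angle between batten's own z axis and vertical below 0.06 rad and angle between the y axis of batten and the y axis of mat, either way round below 0.17 rad and linear speed of backboard below 0.02 m/s and (value of joint button_top above 1.25 rad or value of joint button_top below -1.25 rad) and (value of joint button_bottom above 1.25 rad or value of joint button_bottom below -1.25 rad) and (value of joint button_left above 1.25 rad or value of joint button_left below -1.25 rad) and (value of joint button_right above 1.25 rad or value of joint button_right below -1.25 rad)); the robot touches nothing.
It fails at once if the backboard is forced against a button (over 20 N) (contact force between any of button_top, button_bottom, button_left, button_right and backboard above 20 N).
It fails at once if the backboard is dropped from several centimetres or pressed hard on the mat (over 90 N) (contact force between backboard and mat above 90 N).
It fails at once if the model aeroplane is struck (over 3 N) (contact force between any of the arm, the fingers, backboard and model_plane above 3 N).
It fails at once if the glue bottle, paint jar, sanding block or tin is moved by more than 30 mm (distance of any of glue_mid, jar_mid, sander_mid, tin_mid from where it was at the start of the episode above 0.03 m).
It also fails if it takes over 72 s, if anything falls off the work surface, if the arm or the gripper's body presses on something with over 40 N, if the wrist force passes 120 N, or if a joint passes its speed limit or range.

## Robot

A 6-joint arm with a two-finger parallel gripper is mounted at the origin on a cart in front of the work surface, level with it; the furniture and walls round the work are solid. World frame = base frame: x ahead of the robot, y to its left, z up, the work surface at z = 0. Lengths are in m, angles in rad, forces in N, time in s.
With the tool pointing down it reaches from about 0.25 to 0.725 m from the base axis. Payload 4 kg.
Tool frame: the origin (TCP) lies at the very end of the fingers, on their centre line; the grasp point (between the pads) lies 19 mm behind it; z points along the fingers, y is the line along which they close (so a half turn about z gives the same grasp; the last joint's range is limited). The gripper opens to 85 mm and grips with 20 to 120 N. Pads are 22 mm wide; open, the fingers measure 114 mm over their backs; the gripper's body (76 mm by 85 mm) begins 54 mm behind the grasp point. The pads swing forward as they close: fully open they stand 13 mm farther back than shut.
Start: joints at [1.342, 0.241, 0.005, 1.335, 0, 1.571], TCP at [0.113, 0.487, 0.231] pointing down, gripper open.
Joint ranges: [-2.72, 2.72], [-1.05, 1.87], [-1.09, 1.28], [-1.99, 2.15], [-1.42, 1.44], [-3.14, 3.14]. Speed limits (rad/s): [2.79, 2.79, 3.14, 3.14, 3.14, 3.14].

## Interface

Orientations are given as a unit quaternion [x, y, z, w].
In Python, from workcell import bot gives the robot as it stands.
- The arm moves only by the tool carry_out, never from a script. Its argument "increments" is one flat list of numbers, 5 for each row, row after row: the finger opening in cm, from 0 to 8.54, then the shift along the tool's x, y, z in cm, then the turn about the tool's z in rad. A call has exactly 5 rows; each row shifts and turns the commanded pose from where the row before left it, along the tool's axes as they then stand; what a row does not reach is not made up. A row lasts 1/8 s, in which the tool goes at most 62.5 mm and 10.7 degrees, less where a joint would pass 70% of its speed; a pose out of reach is approached as far as the arm can. A call with a gripper value outside its range is refused whole. The fingers move at their own pace and stop on an object; the grip force is fixed at half the most. Time passes only in rows, so rows that do not move let the fingers close, or fill a call up. It gives the time, the measured TCP pose, the force, the opening and the grip force at its end, in the units of the state.
- bot.get_obs(): the state, without advancing time (a new reading comes with each control period).
- bot.camera(name): name is "side" or "top" or "wrist"; returns a dict with "pixels" (384x512x3 uint8, blue, green, red), "range_z" (384x512 float32, m along the optical axis (not along the pixel's ray), 0 where there is no reading), "mtx" (3x3 intrinsics, pixels), "D" ([k1, k2, p1, p2, k3] as OpenCV has them; the pictures are not rectified), "eye" and "attitude" of the camera in the world. Camera axes: x right, y down, z forward; pixel columns grow to the right and rows downward; lengths in m; the calibration is good to about 2 mm. A picture is of the moment at which its call begins.
- bot.job_done(): hands the job in; it is judged then, once.
Trained networks look in a picture, given as the dict that the camera call returned (one of the last four; its "shot" number tells which), for a name from the list of things; names that differ only in an ending like _2 or _b are one class to them, and where a whole thing is asked for, a point or a joint stands for the part that bears it (a point fixed in the world has none). Each returns a list of dicts, best first, with "p" (0 to 1); they miss things now and then, are a little off and sometimes report something else, mostly with a low value. They report only what shows in the picture. A call takes as long as a camera call.
- bot.find_in(picture, name): "xyz" ([x, y, z] in m, in the coordinates of the camera as it stood for that picture, good to about 4 mm: the middle of the surface that is visible of it).
- bot.regions_of(picture, name): "mask" (384x512 bool, what is visible of it).
- bot.place_of(picture, name): "xyz" ([x, y, z] in m, in the coordinates of the camera as it stood for that picture, good to about 4 mm: a listed point, or the origin of a listed thing).
The state is a dict: "clock": time; "joint_pos": joint angles; "joint_vel": joint speeds; "tau": joint torques, N m; "eef_pos": TCP position; "tool_rot": TCP orientation; "ft_force": force on the tool from outside, world axes, zero at the start; "ft_torque": the same for the moment, N m; "grip_width": finger opening in m; "grasp_force": force on a finger pad.
Only numpy, scipy, OpenCV 4.12 (cv2) and the standard library are available. Lean on these libraries where they do the work, as an engineer would, in place of code of your own. Each camera call takes 0.05 s, during which the arm holds its last target. There are 200 camera calls.

## Working session

There is one attempt and no reset: what is moved stays moved. The work goes in short steps, Python scripts to look and compute and a tool call to move; the robot and the scene stay as the last step left them, time stands still between calls to the robot, and variables do not carry over. Pictures are saved under pics/ and viewed, at most 10 in all, crops included, and the job is handed in when it is done.

Besides the shell and the picture viewer there is one more tool, called after ">>>" in YAML: its name, and indented under it one key for each argument. carry_out: Moves the arm, as the interface text tells. Its arguments: {"type":"object","properties":{"increments":{"type":"array","items":{"type":"number"}}},"required":["increments"]}

```bash
mkdir -p pics; cat > h.py <<'E'
import numpy as np, cv2
from scipy.spatial.transform import Rotation as R
from workcell import bot
def shot(n):
    return bot.camera(n)
def w(p,c):
    a=np.array(c["attitude"]); M=R.from_quat(a).as_matrix() if a.shape==(4,) else a
    return M@np.array(p)+np.array(c["eye"])
def cloud(c):
    h,wd=c["range_z"].shape
    uv=np.stack(np.meshgrid(np.arange(wd),np.arange(h)),-1).reshape(-1,1,2).astype(float)
    n=cv2.undistortPoints(uv,np.array(c["mtx"]),np.array(c["D"])).reshape(h,wd,2)
    z=c["range_z"][...,None].astype(float)
    P=np.concatenate([n*z,z],-1)
    a=np.array(c["attitude"]); M=R.from_quat(a).as_matrix() if a.shape==(4,) else a
    W=P@M.T+np.array(c["eye"]); W[c["range_z"]<=0]=np.nan
    return W
E
python3 - <<'E'
from h import *
o=bot.get_obs(); print({k:np.round(v,3) for k,v in o.items()})
for n in ["top","side"]:
    c=shot(n); cv2.imwrite(f"pics/{n}0.png",c["pixels"]); print(n,np.round(c["eye"],3),np.round(c["attitude"],3))
    for t in ["easel","frame","seat","batten","pivot_top","pivot_bottom","pivot_left","pivot_right","mat","glue_mid","jar_mid","sander_mid","tin_mid"]:
        r=bot.place_of(c,t)
        print(t,[(round(x["p"],2),np.round(w(x["xyz"],c),3)) for x in r[:2]])
E
```

```text
{'clock': np.float64(0.0), 'joint_pos': array([ 1.342,  0.241,  0.004,  1.335, -0.   ,  1.571]), 'joint_vel': array([-0.   , -0.   ,  0.   ,  0.001,  0.001, -0.   ]), 'tau': array([-0.0000e+00, -3.7232e+01,  2.5241e+01,  1.7000e-02, -0.0000e+00,
        0.0000e+00]), 'eef_pos': array([0.113, 0.486, 0.23 ]), 'tool_rot': array([ 0.114,  0.993, -0.001, -0.   ]), 'ft_force': array([-1.024, -0.202,  0.39 ]), 'ft_torque': array([ 0.007, -0.026, -0.034]), 'grasp_force': np.float64(0.0), 'grip_width': np.float64(0.085)}
top [ 0.344 -0.027  1.682] [ 0.714 -0.699  0.024 -0.032]
easel [(0.92, array([0.457, 0.307, 0.001]))]
frame [(0.76, array([0.455, 0.309, 0.087]))]
seat [(0.62, array([0.438, 0.306, 0.124]))]
batten [(0.56, array([0.444, 0.303, 0.115]))]
pivot_top [(0.65, array([0.512, 0.311, 0.156]))]
pivot_bottom [(0.69, array([0.379, 0.295, 0.076]))]
pivot_left [(0.84, array([0.433, 0.409, 0.117])), (0.49, array([0.453, 0.205, 0.113]))]
pivot_right [(0.73, array([0.457, 0.202, 0.116])), (0.63, array([0.44 , 0.483, 0.078]))]
mat [(0.75, array([ 0.459, -0.364,  0.003])), (0.49, array([0.457, 
[... 424 characters left out ...]
303, 0.092]))]
seat [(0.9, array([0.44 , 0.302, 0.121]))]
batten [(0.78, array([0.435, 0.308, 0.118]))]
pivot_top [(0.92, array([0.513, 0.312, 0.16 ]))]
pivot_bottom [(0.56, array([0.372, 0.298, 0.072])), (0.15, array([ 0.455, -0.368, -0.002]))]
pivot_left [(0.98, array([0.435, 0.41 , 0.116]))]
pivot_right [(0.89, array([0.454, 0.199, 0.119]))]
mat [(0.8, array([ 0.456, -0.367, -0.001])), (0.39, array([0.44, 0.3 , 0.12]))]
glue_mid [(0.69, array([0.436, 0.477, 0.078]))]
jar_mid [(0.51, array([0.485, 0.145, 0.03 ])), (0.25, array([0.438, 0.31 , 0.122]))]
sander_mid [(0.82, array([ 0.44 , -0.193,  0.013]))]
tin_mid [(0.73, array([ 0.473, -0.544,  0.009])), (0.19, array([0.454, 0.202, 0.119]))]
```

```bash
python3 - <<'E'
import cv2
a=cv2.imread("pics/top0.png"); cv2.imwrite("pics/top0b.png",cv2.resize(a,(768,576)))
E
```

```text
(no output)
```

View pics/top0b.png

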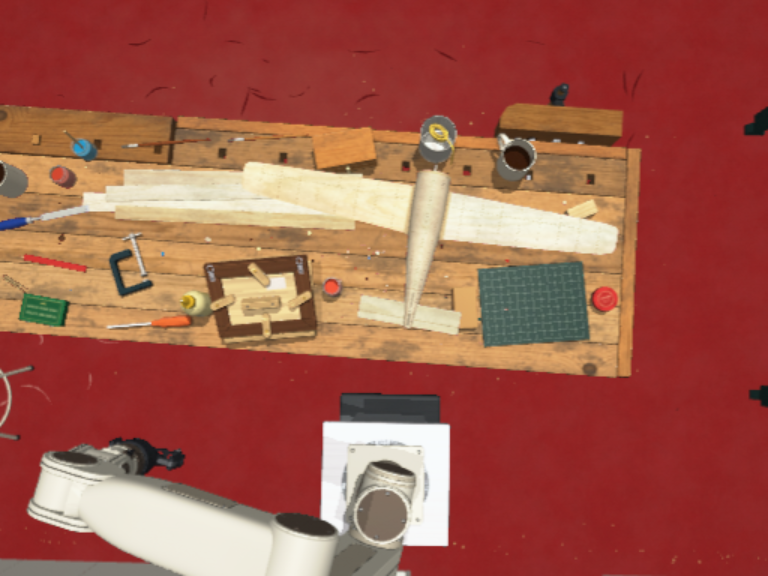

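>>> carry_out:
  increments: [0, -4.5, -1.28, -1.5, 0, 0, -4.5, -1.28, -1.5, 0, 0, -4.5, -1.28, -1.5, 0, 0, -4.5, -1.28, -1.5, 0, 0, -4.5, -1.28, -1.5, 0]

```text
clock: 2.02
eef_pos: [0.3192, 0.3728, 0.3069]
tool_rot: [0.114, 0.993, 0.0, 0.0]
ft_force: [0.2, 0.9, -0.4]
grip_width: 0.0002
grasp_force: 0.0
```

>>> carry_out:
  increments: [0, -4.5, -1.28, -1.5, 0, 0, -4.5, -1.28, -1.5, 0, 0, -4.5, -1.28, -1.5, 0, 0, 0, 0, 0, -0.165, 0, 0, 0, 0, -0.165]

```text
clock: 2.65
eef_pos: [0.4417, 0.305, 0.3512]
tool_rot: [-0.052, 0.999, 0.0, -0.0]
ft_force: [0.1, 0.0, 0.2]
grip_width: 0.0005
grasp_force: 0.0
```

```bash
python3 - <<'E'
from h import *
o=bot.get_obs(); print({k:np.round(o[k],3) for k in ["clock","joint_pos","eef_pos","tool_rot"]})
c=shot("wrist"); cv2.imwrite("pics/w1.png",cv2.resize(c["pixels"],(768,576))); print(np.round(c["eye"],3),np.round(c["attitude"],3))
np.savez("w1.npz",W=cloud(c),px=c["pixels"])
for t in ["frame","seat","batten","pivot_top","pivot_bottom","pivot_left","pivot_right","glue_mid","jar_mid"]:
    r=bot.place_of(c,t)
    print(t,[(round(x["p"],2),np.round(w(x["xyz"],c),3)) for x in r[:2]])
E
```

```text
{'clock': np.float64(2.65), 'joint_pos': array([0.604, 0.304, 0.399, 1.665, 0.   , 0.5  ]), 'eef_pos': array([0.442, 0.305, 0.351]), 'tool_rot': array([-0.052,  0.999,  0.   , -0.   ])}
[0.358 0.295 0.494] [0.66  0.733 0.124 0.111]
frame []
seat [(0.2, array([0.439, 0.304, 0.119]))]
batten []
pivot_top []
pivot_bottom [(0.93, array([0.377, 0.293, 0.069])), (0.25, array([0.437, 0.404, 0.12 ]))]
pivot_left [(0.77, array([0.436, 0.404, 0.116]))]
pivot_right [(0.95, array([0.454, 0.203, 0.112]))]
glue_mid [(0.78, array([0.439, 0.476, 0.077]))]
jar_mid [(0.91, array([0.485, 0.138, 0.029]))]
```

View pics/w1.png

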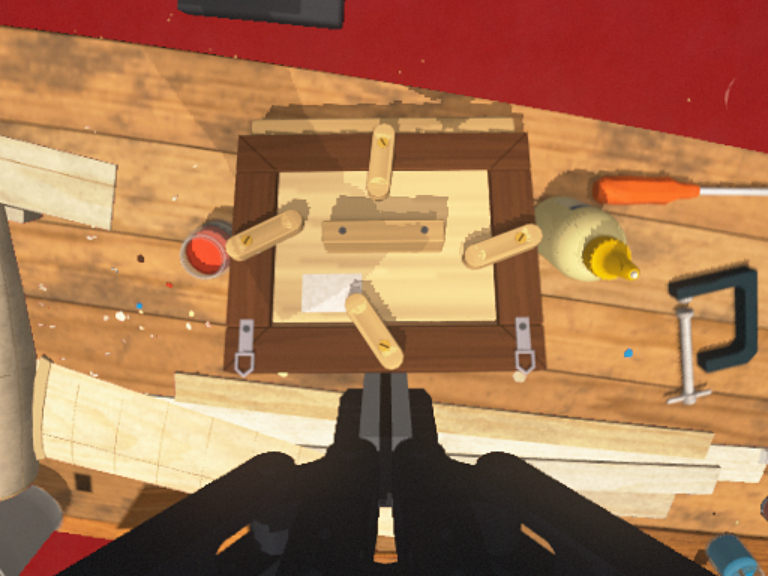

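```bash
cat >> h.py <<'E'
def Rf(yaw): return (R.from_euler('z',yaw)*R.from_euler('y',-np.deg2rad(32))).as_matrix()
E
python3 - <<'E'
from h import *
c=shot("wrist"); W=cloud(c)
# plane fit of dark frame members
g=c["pixels"].astype(int); 
near=(np.abs(W[...,0]-.455)<.13)&(np.abs(W[...,1]-.305)<.14)&(W[...,2]>.04)
dark=near&(g.sum(-1)<260)&(g[...,2]>g[...,0])
P=W[dark]; print(len(P))
for i in range(5):
    m=P.mean(0); n=np.linalg.svd(P-m,full_matrices=0)[2][2]; n*=np.sign(n[2]); d=(P-m)@n; P=P[np.abs(d)<max(.003,2*d.std()) ] if i<4 else P
print("n",n,"tilt",np.degrees(np.arccos(n[2])),"yaw",np.arctan2(-n[1],-n[0]),"std",d.std())
# outline in slope coords
yaw=0.1
for it in range(3):
    A=Rf(yaw); Q=P@A; r=cv2.minAreaRect((Q[:,:2]*1000).astype(np.float32)); print(yaw,r)
    a=r[2]; a=a-90 if a>45 else a; yaw+=np.radians(a)
A=Rf(yaw);Q=P@A; lo,hi=np.percentile(Q,[.3,99.7],axis=0); zf=np.median(Q[:,2])
O=np.r_[(lo+hi)[:2]/2,zf-.022]; print("yaw",yaw,"size",hi-lo,"origin world",A@O)
np.savez("f.npz",A=A,O=A@O)
from collections import OrderedDict
for b in ["top","bottom","left","right"]:
    for r in bot.regions_of(c,"button_"+b)[:2]:
        m=r["mask"]&np.isfinite(W[...,0]); F=(W[m]-A@O)@A; S=F[np.abs(F[:,2]-.0345)<.003]
        rr=cv2.minAreaRect((S[:,:2]*1000).astype(np.float32)); print(b,round(r["p"],2),len(F),len(S),np.round(np.median(F[:,2]),4),[np.round(x,1) for x in rr], np.round(cv2.boxPoints(rr)).tolist())
r=bot.regions_of(c,"batten"); 
for x in r[:2]:
    F=(W[x["mask"]]-A@O)@A; F=F[np.isfinite(F[:,0])&(F[:,2]>.045)]; print("batten",x["p"],F.mean(0),F.min(0),F.max(0))
E
```

```text
37599
n [0.98792376 0.15478708 0.00690003] tilt 89.60465413068415 yaw -2.986176989774705 std 0.008432265085572606
0.1 ((516.5765380859375, 261.22906494140625), (217.300048828125, 245.27029418945312), 3.4818310737609863)
0.16076941623537877 ((529.3530883789062, 228.9471435546875), (217.5959930419922, 245.159423828125), 0.5286009907722473)
0.16999524395365864 ((531.128173828125, 223.96824645996094), (217.602783203125, 245.1205291748047), 0.08033114671707153)
yaw 0.17139728695577416 size [0.21096673 0.23607813 0.29293481] origin world [0.36975849 0.29031853 0.34463014]
top 0.98 835 0 -0.2281 [array([0., 0.]), array([0., 0.]), np.float64(0.0)] [[0.0, 0.0], [0.0, 0.0], [0.0, 0.0], [0.0, 0.0]]
left 0.97 838 0 -0.2314 [array([0., 0.]), array([0., 0.]), np.float64(0.0)] [[0.0, 0.0], [0.0, 0.0], [0.0, 0.0], [0.0, 0.0]]
right 0.98 904 0 -0.2258 [array([0., 0.]), array([0., 0.]), np.float64(0.0)] [[0.0, 0.0], [0.0, 0.0], [0.0, 0.0], [0.0, 0.0]]<stdin>:26: RuntimeWarning: Mean of empty slice.
  ret = um.true_divide(
Traceback (most recent call last):
ValueError: zero-size array to reduction operation minimum which has no identity
```

```bash
cat > fit.py <<'E'
from h import *
def fit(c,verb=True):
    W=cloud(c); g=c["pixels"].astype(int); yaw=.1; O=np.array([.439,.304,.121])-Rf(yaw)@[0,0,.035]
    dark=(g.sum(-1)<300)&(g[...,2]>g[...,0]+10)&np.isfinite(W[...,0])
    for it in range(4):
        A=Rf(yaw); Q=(W[dark]-O)@A
        t=.012 if it<1 else .004
        k=(np.abs(Q[:,2]-.022)<t)&(np.abs(Q[:,0])<.106)&(np.abs(Q[:,1])<.129); P=W[dark][k]; Q=Q[k]
        m=P.mean(0); n=np.linalg.svd(P-m,full_matrices=0)[2][2]; n*=np.sign(n[2])
        r=cv2.minAreaRect((Q[:,:2]*1000).astype(np.float32)); a=r[2]; a=a-90 if a>45 else a
        lo,hi=np.percentile(Q,[.2,99.8],axis=0)
        O=O+A@np.r_[(lo+hi)[:2]/2,np.median(Q[:,2])-.022]; yaw+=np.radians(a)*.7
        if verb: print(len(P),"tilt",np.degrees(np.arccos(n[2])),"nyaw",np.arctan2(-n[1],-n[0]),"yaw",yaw,"size",(hi-lo)[:2],"O",O)
    return W,Rf(yaw),O
def buttons(c,W,A,O,names=("top","bottom","left","right")):
    for b in names:
        best=None
        for r in bot.regions_of(c,"button_"+b)[:2]:
            m=r["mask"]&np.isfinite(W[...,0]); F=(W[m]-O)@A; S=F[np.abs(F[:,2]-.0345)<.004]
            if len(S)<30: continue
            rr=cv2.minAreaRect((S[:,:2]*1000).astype(np.float32)); (cx,cy),(ww,hh),an=rr
            u=np.radians(an if ww>hh else an+90); d=np.array([np.cos(u),np.sin(u)])
            i={"top":[-1,0],"bottom":[1,0],"left":[0,-1],"right":[0,1]}[b]; d*=np.sign(d@i)
            L=max(ww,hh); cen=np.array([cx,cy]); piv=cen-d*14
            print(b,round(r["p"],2),len(S),"size",np.round((ww,hh),0),"z",np.round(np.median(S[:,2]),4),"ang",round(np.arctan2(i[0]*d[1]-i[1]*d[0],d@i),2),"pivot",np.round(piv,1),"world",np.round(O+A@np.r_[piv/1000,.0285],4))
E
python3 - <<'E'
from fit import *
c=shot("wrist"); W,A,O=fit(c); np.savez("f.npz",A=A,O=O); buttons(c,W,A,O)
for x in bot.regions_of(c,"batten")[:1]+bot.regions_of(c,"backboard")[:1]:
    F=(W[x["mask"]]-O)@A; F=F[np.isfinite(F[:,0])]; T=F[F[:,2]>.045]; print("batten",x["p"],len(T),np.median(F[:,2]),T.mean(0) if len(T) else 0)
E
```

```text
15304 tilt 31.851755956481366 nyaw 0.11054047826472135 yaw 0.10351703253727777 size [0.20029098 0.2403781 ] O [0.45886408 0.30422834 0.09081555]
14530 tilt 31.953092587903303 nyaw 0.11042563977742635 yaw 0.10542446827478806 size [0.1959695  0.24026832] O [0.46050255 0.3044266  0.09191184]
14527 tilt 31.952816197200853 nyaw 0.11044691825268207 yaw 0.10619963051611796 size [0.19581405 0.24017943] O [0.46048701 0.30442914 0.09190183]
14526 tilt 31.952704422670624 nyaw 0.11045388764844728 yaw 0.10651459058231338 size [0.19576367 0.24019028] O [0.46047267 0.30445047 0.09189556]
top 0.56 874 size [63. 18.] z 0.0345 ang 0.59 pivot [81.1  0.1] world [0.5138 0.3103 0.159 ]
bottom 0.82 672 size [18. 62.] z 0.0346 ang -0.1 pivot [-80.2  -0.4] world [0.3779 0.2952 0.0736]
bottom 0.55 3160 size [157. 192.] z 0.0345 ang -0.86 pivot [-8.9 11. ] world [0.4368 0.313  0.1113]
left 0.59 800 size [18. 63.] z 0.0346 ang 0.37 pivot [ -0.3 103.6] world [0.4341 0.4059 0.1159]
right 0.56 799 size [19. 63.] z 0.0343 ang 0.48 pivot [   0.2 -103.7] world [0.4566 0.1998 0.1162]Traceback (most recent call last):
  File "<stdin>", line 3, in <module>
ValueError: it knows: batten, button_bottom, button_left, button_right, button_top, easel, frame, glue_mid, jar_mid, mat, model_plane, pivot_bottom, pivot_left, pivot_right, pivot_top, sander_mid, seat, tin_mid
```

>>> carry_out:
  increments: [0, 0, 0, 0, 0.157, 0, 0, 0, 0, 0.157, 0, 0, 0, 0, 0.157, 0, 0, 0, 0, 0.157, 0, 0, 0, 0, 0.157]

```text
clock: 4.38
eef_pos: [0.4408, 0.3056, 0.3513]
tool_rot: [0.338, 0.941, 0.0, 0.0]
ft_force: [0.6, 0.7, -0.8]
grip_width: -0.0004
grasp_force: 0.0
```

>>> carry_out:
  increments: [0, 0, 0, 0, 0.157, 0, 0, 0, 0, 0.157, 0, 0, 0, 0, 0.157, 0, 0, 0, 0, 0.157, 0, 0, 0, 0, 0.157]

```text
clock: 5.0
eef_pos: [0.4408, 0.3056, 0.3513]
tool_rot: [0.672, 0.74, -0.0, 0.0]
ft_force: [-0.2, -1.0, 1.0]
grip_width: -0.0003
grasp_force: 0.0
```

```bash
cat >> h.py <<'E'
def steps(wps,start=None,frame=True):
    """shifts (cm, tool axes) through waypoints, frame-coordinates in mm"""
    o=bot.get_obs(); T=R.from_quat(o["tool_rot"]).as_matrix(); f=np.load("f.npz")
    p=np.array(o["eef_pos"]); print("now mm frame",np.round((p-f["O"])@f["A"]*1000,1),"clock",o["clock"],"q",np.round(o["tool_rot"],3))
    for q in wps:
        g=f["O"]+f["A"]@(np.array(q)/1000) if frame else np.array(q)
        print(q,"->",np.round(g,4),"shift",np.round((g-p)@T*100,2)); p=g
E
python3 - <<'E'
from h import *
c=shot("wrist"); W=cloud(c); o=bot.get_obs(); T=R.from_quat(o["tool_rot"]).as_matrix(); L=((W-o["eef_pos"])@T)*1000
m=(np.abs(L[...,0])<60)&(np.abs(L[...,1])<60)
for a,b in [(-3,3),(-8,-3),(-15,-8),(-25,-15),(-40,-25),(-60,-40)]:
    s=L[m&(L[...,2]>a)&(L[...,2]<b)]; print(a,b,len(s),(s.min(0),s.max(0)) if len(s) else "")
steps([(-20,60,60)])
E
```

```text
-3 3 1 (array([ 8.9859844 , -3.39850936, -2.88344581]), array([ 8.9859844 , -3.39850936, -2.88344581]))
-8 -3 174 (array([  4.92972026, -11.99715986,  -7.97061912]), array([10.39717731, 12.2405566 , -3.07074552]))
-15 -8 473 (array([  4.85629129, -13.48661492, -14.98245804]), array([10.54928794, 13.70641514, -8.00431857]))
-25 -15 778 (array([  4.31231179, -13.61065533, -24.9973402 ]), array([ 10.52342523,  13.72493592, -15.02960445]))
-40 -25 1488 (array([-12.3457265 , -15.57554498, -39.99226749]), array([ 11.36395496,  15.38035174, -25.00058496]))
-60 -40 10086 (array([-13.86263766, -40.94787209, -59.99988863]), array([ 13.39708951,  41.76776433, -40.0186043 ]))
now mm frame [121.    3.2 230.3] clock 5.05 q [ 0.673  0.739 -0.    -0.   ]
(-20, 60, 60) -> [0.4056 0.3589 0.1322] shift [ 5.64 -3.   21.91]
```

```bash
python3 - <<'E'
from h import *
up=lambda p:(p[0]+.53*45,p[1],p[2]+.848*45)
L=[(-32,65,31),(-5,68,31),(14,85.5,31)]; T=[(26,5,31),(55,-26,31)]; Rr=[(-52,-65,31),(-5,-68,31),(14,-85.5,31)]; B1=[(-50,22,31),(-50,-12,31)]; B2=[(-117,18.5,31),(-104.5,18.5,31)]
w_=[]
for s in (L,T,Rr,B1,B2): w_+= [up(s[0])]+s+[up(s[-1])]
steps(w_)
E
```

```text
now mm frame [121.    3.2 230.3] clock 5.05 q [ 0.673  0.739 -0.    -0.   ]
(-8.149999999999999, 65, 69.16) -> [0.4102 0.3645 0.1462] shift [ 6.15 -2.49 20.51]
(-32, 65, 31) -> [0.4102 0.3645 0.1012] shift [-0.  -0.   4.5]
(-5, 68, 31) -> [0.4327 0.3699 0.1155] shift [ 0.33  2.29 -1.43]
(14, 85.5, 31) -> [0.4469 0.389  0.1256] shift [ 1.77  1.59 -1.01]
(37.85, 85.5, 69.16) -> [0.4469 0.389  0.1706] shift [ 0.   0.  -4.5]
(49.85, 5, 69.16) -> [0.4655 0.31   0.177 ] shift [-8.04  1.12 -0.64]
(26, 5, 31) -> [0.4655 0.31   0.132 ] shift [-0.  -0.   4.5]
(55, -26, 31) -> [0.4933 0.2818 0.1473] shift [-3.07  2.5  -1.54]
(78.85, -26, 69.16) -> [0.4933 0.2818 0.1923] shift [ 0.   0.  -4.5]
(-28.15, -65, 69.16) -> [0.4072 0.2334 0.1356] shift [-4.02 -9.02  5.67]
(-52, -65, 31) -> [0.4072 0.2334 0.0906] shift [-0.  -0.   4.5]
(-5, -68, 31) -> [0.4472 0.2346 0.1155] shift [-0.25  3.99 -2.49]
(14, -85.5, 31) -> [0.465  0.219  0.1256] shift [-1.73  1.63 -1.01]
(37.85, -85.5, 69.16) -> [0.465  0.219  0.1706] shift [ 0.   0.  -4.5]
(-26.15, 22, 69.16) -> [0.3996 0.3201 0.1367] shift [10.68 -5.57  3.39]
(-50, 22, 31) -> [0.3996 0.3201 0.0917] shift [-0.  -0.   4.5]
(-50, -12, 31) -> [0.4033 0.2863 0.0917] shift [-3.4   0.04 -0.  ]
(-26.15, -12, 69.16) -> [0.4033 0.2863 0.1367] shift [ 0.   0.  -4.5]
(-93.15, 18.5, 69.16) -> [0.3435 0.3106 0.1012] shift [ 2.98 -5.72  3.55]
(-117, 18.5, 31) -> [0.3435 0.3106 0.0562] shift [-0.  -0.   4.5]
(-104.5, 18.5, 31) -> [0.3541 0.3117 0.0628] shift [ 0.01  1.06 -0.66]
(-80.65, 18.5, 69.16) -> [0.3541 0.3117 0.1078] shift [ 0.   0.  -4.5]
```

>>> carry_out:
  increments: [0, 1.23, -0.5, 4.1, 0, 0, 1.23, -0.5, 4.1, 0, 0, 1.23, -0.5, 4.1, 0, 0, 1.23, -0.5, 4.1, 0, 0, 1.23, -0.5, 4.1, 0]

```text
clock: 5.68
eef_pos: [0.4095, 0.3646, 0.1452]
tool_rot: [0.669, 0.743, 0.0, 0.0]
ft_force: [1.1, 0.5, -0.0]
grip_width: -0.0001
grasp_force: 0.0
```

>>> carry_out:
  increments: [0, 0, 0, 1.5, 0, 0, 0, 0, 1.5, 0, 0, 0, 0, 1.0, 0, 0, 0, 0, 0.5, 0, 0, 0, 0, 0, 0]

```text
clock: 6.3
eef_pos: [0.41, 0.3642, 0.1017]
tool_rot: [0.67, 0.742, 0.0, 0.0]
ft_force: [-0.1, -0.1, 0.1]
grip_width: -0.0001
grasp_force: 0.0
```

>>> carry_out:
  increments: [0, 0.17, 1.15, -0.72, 0, 0, 0.17, 1.15, -0.72, 0, 0, 0.6, 0.53, -0.34, 0, 0, 0.6, 0.53, -0.34, 0, 0, 0.6, 0.53, -0.34, 0]

```text
clock: 6.92
eef_pos: [0.446, 0.3893, 0.1258]
tool_rot: [0.67, 0.742, -0.001, -0.0]
ft_force: [-1.3, -3.8, -1.4]
grip_width: -0.0005
grasp_force: 1.6
```

>>> carry_out:
  increments: [0, 0, 0, 0, 0, 0, 0, 0, -1.5, 0, 0, 0, 0, -1.5, 0, 0, 0, 0, -1.5, 0, 0, 0, 0, 0, 0]

```text
clock: 7.55
eef_pos: [0.4472, 0.3905, 0.1734]
tool_rot: [0.67, 0.742, 0.002, 0.0]
ft_force: [-0.2, 0.4, 0.7]
grip_width: -0.0002
grasp_force: 0.0
```

>>> carry_out:
  increments: [0, -4.1, 0.55, -0.2, 0, 0, -4.1, 0.55, -0.2, 0, 0, 0, 0, 0, 0, 0, 0, 0, 2.2, 0, 0, 0, 0, 2.3, 0]

```text
clock: 8.18
eef_pos: [0.4656, 0.3098, 0.1296]
tool_rot: [0.67, 0.742, 0.001, -0.0]
ft_force: [-0.5, -0.1, 0.0]
grip_width: -0.0003
grasp_force: 0.0
```

>>> carry_out:
  increments: [0, 0, 0, 0, 0, 0, -1.03, 0.84, -0.51, 0, 0, -1.03, 0.84, -0.51, 0, 0, -1.03, 0.84, -0.51, 0, 0, 0, 0, 0, 0]

```text
clock: 8.8
eef_pos: [0.4958, 0.28, 0.1467]
tool_rot: [0.671, 0.741, 0.001, 0.001]
ft_force: [-0.9, 0.8, 0.3]
grip_width: -0.0002
grasp_force: 0.3
```

>>> carry_out:
  increments: [0, 0, 0, -2.25, 0, 0, 0, 0, -2.25, 0, 0, -2.0, -4.5, 2.8, 0, 0, -2.0, -4.5, 2.8, 0, 0, 0, 0, 0, 0]

```text
clock: 9.43
eef_pos: [0.3997, 0.2263, 0.1294]
tool_rot: [0.67, 0.742, -0.008, -0.002]
ft_force: [0.2, 0.3, 0.4]
grip_width: -0.0001
grasp_force: 0.0
```

```bash
python3 - <<'E'
from h import *
c=shot("wrist")
steps([(-52,-65,31),(-5,-68,31)])
E
```

```text
now mm frame [-31.9 -68.7  67.8] clock 9.475 q [ 0.67   0.742 -0.003 -0.   ]
(-52, -65, 31) -> [0.4072 0.2334 0.0906] shift [0.38 0.26 4.18]
(-5, -68, 31) -> [0.4472 0.2346 0.1155] shift [-0.29  3.98 -2.51]
```

>>> carry_out:
  increments: [0, 0.2, 0.1, 1.4, 0, 0, 0.1, 0.1, 1.4, 0, 0, 0, 0, 1.3, 0, 0, 0, 0, 0, 0, 0, 0, 0, 0, 0]

```text
clock: 10.1
eef_pos: [0.4102, 0.2352, 0.0931]
tool_rot: [0.67, 0.742, -0.0, 0.0]
ft_force: [-0.6, 0.2, -0.2]
grip_width: 0.0003
grasp_force: 0.0
```

>>> carry_out:
  increments: [0, -0.1, 1.3, -0.82, 0, 0, -0.1, 1.3, -0.82, 0, 0, -0.1, 1.3, -0.82, 0, 0, -0.85, 0.85, -0.53, 0, 0, -0.85, 0.85, -0.53, 0]

```text
clock: 10.72
eef_pos: [0.4677, 0.2208, 0.1287]
tool_rot: [0.67, 0.742, 0.0, -0.0]
ft_force: [-3.1, 3.2, -1.0]
grip_width: -0.0004
grasp_force: 1.4
```

>>> carry_out:
  increments: [0, 0, 0, 0, 0, 0, 0, 0, -2.25, 0, 0, 0, 0, -2.25, 0, 0, 5.3, -2.8, 1.7, 0, 0, 5.3, -2.8, 1.7, 0]

```text
clock: 11.35
eef_pos: [0.402, 0.3208, 0.1396]
tool_rot: [0.672, 0.741, 0.001, 0.001]
ft_force: [0.3, 0.6, -0.6]
grip_width: -0.0002
grasp_force: 0.0
```

```bash
python3 - <<'E'
from h import *
c=shot("wrist")
steps([(-50,22,31),(-50,-12,31)])
E
```

```text
now mm frame [-28.6  28.1  71. ] clock 11.4 q [ 0.668  0.744 -0.001 -0.002]
(-50, 22, 31) -> [0.3996 0.3201 0.0917] shift [-0.62  0.32  4.52]
(-50, -12, 31) -> [0.4033 0.2863 0.0917] shift [-3.4  -0.   -0.01]
```

>>> carry_out:
  increments: [0, -0.1, 0, 1.6, 0, 0, -0.1, 0, 1.6, 0, 0, 0, 0, 1.4, 0, 0, 0, 0, 0, 0, 0, -0.7, 0, 0, 0]

```text
clock: 12.02
eef_pos: [0.4026, 0.3121, 0.0938]
tool_rot: [0.67, 0.742, 0.001, -0.0]
ft_force: [1.0, 1.5, -2.1]
grip_width: 0.0
grasp_force: 0.8
```

>>> carry_out:
  increments: [0, -0.9, 0, 0, 0, 0, -0.9, 0, 0, 0, 0, -0.9, 0, 0, 0, 0, 0, 0, 0, 0, 0, 0, 0, -2.2, 0]

```text
clock: 12.65
eef_pos: [0.4037, 0.2831, 0.1141]
tool_rot: [0.67, 0.742, -0.002, 0.0]
ft_force: [0.4, 0.7, 0.6]
grip_width: 0.0003
grasp_force: 0.0
```

>>> carry_out:
  increments: [0, 0, 0, -2.3, 0, 0, 1.5, -2.9, 1.8, 0, 0, 1.5, -2.9, 1.8, 0, 0, 0, 0, 0, 0, 0, 0, 0, 0, 0]

```text
clock: 13.28
eef_pos: [0.3447, 0.3088, 0.1027]
tool_rot: [0.67, 0.742, 0.0, 0.0]
ft_force: [0.5, 0.2, -0.3]
grip_width: 0.0005
grasp_force: 0.0
```

```bash
python3 - <<'E'
from fit import *
c=shot("wrist"); cv2.imwrite("pics/w2.png",cv2.resize(c["pixels"],(768,576)))
f=np.load("f.npz"); buttons(c,cloud(c),f["A"],f["O"])
c=shot("top"); buttons(c,cloud(c),f["A"],f["O"])
steps([(-117,18.5,31),(-104.5,18.5,31)])
E
```

```text
top 0.47 4099 size [153.  49.] z 0.0345 ang 1.14 pivot [-43.8  61.6] world [0.402  0.3601 0.0929]
top 0.15 381 size [78. 17.] z 0.0346 ang 1.34 pivot [-7.6 22.4] world [0.4367 0.3245 0.1121]
bottom 0.77 2068 size [19. 50.] z 0.0344 ang -0.89 pivot [-85.5   5.2] world [0.3728 0.3003 0.0708]
bottom 0.59 4112 size [153.  49.] z 0.0345 ang 1.14 pivot [-55.6  36.2] world [0.3947 0.3338 0.0866]
left 0.86 2031 size [16. 19.] z 0.0347 ang 0.17 pivot [-13.  116.2] world [0.4221 0.4172 0.1092]
bottom 0.66 59 size [18. 55.] z 0.0353 ang -1.29 pivot [80.2 -0.9] world [0.5131 0.3092 0.1585]
bottom 0.45 50 size [18. 57.] z 0.0353 ang -0.9 pivot [-79.6  -0.3] world [0.3784 0.2953 0.0739]
left 0.62 56 size [58. 18.] z 0.0347 ang -1.45 pivot [ 31.3 108.3] world [0.4604 0.4133 0.1327]
right 0.52 47 size [14. 58.] z 0.0347 ang 1.48 pivot [  29.7 -106.8] world [0.4819 0.1993 0.1318]
now mm frame [-92.   16.6  70. ] clock 13.775 q [0.67  0.742 0.    0.   ]
(-117, 18.5, 31) -> [0.3435 0.3106 0.0562] shift [ 0.19 -0.06  4.63]
(-104.5, 18.5, 31) -> [0.3541 0.3117 0.0628] shift [ 0.01  1.06 -0.66]
```

View pics/w2.png

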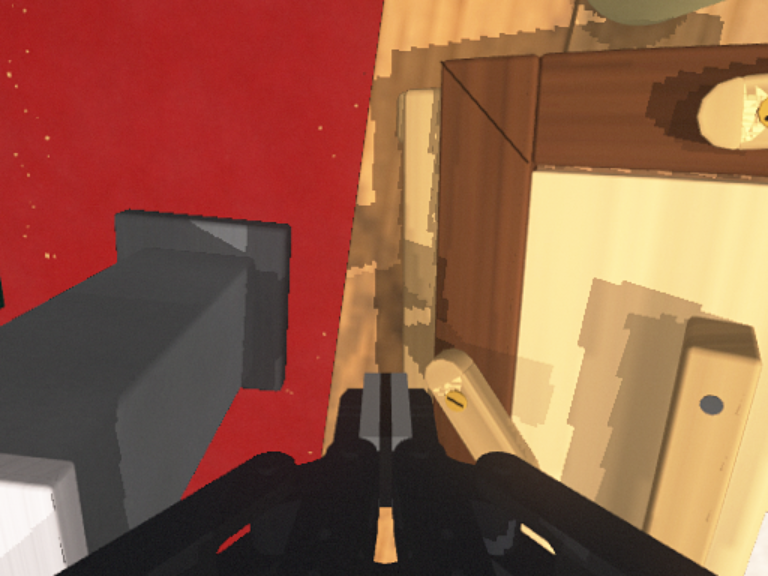

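>>> carry_out:
  increments: [0, 0.2, 0, 1.6, 0, 0, 0, 0, 1.6, 0, 0, 0, 0, 1.4, 0, 0, 0, 0, 0, 0, 0, 0, 0, 0, 0]

```text
clock: 14.4
eef_pos: [0.3441, 0.311, 0.0567]
tool_rot: [0.67, 0.742, 0.0, 0.0]
ft_force: [-0.8, 0.3, -0.7]
grip_width: -0.0005
grasp_force: 0.0
```

>>> carry_out:
  increments: [0, 0, 0.5, -0.31, 0, 0, 0, 0.5, -0.31, 0, 0, 0, 0.2, -0.12, 0, 0, 0, 0, 0, 0, 0, 0, 0, 0, 0]

```text
clock: 15.02
eef_pos: [0.3526, 0.3141, 0.0638]
tool_rot: [0.669, 0.743, -0.001, -0.004]
ft_force: [-8.8, 7.2, -1.4]
grip_width: 0.0
grasp_force: 5.0
```

```bash
python3 - <<'E'
from fit import *
f=np.load("f.npz"); c=shot("top"); buttons(c,cloud(c),f["A"],f["O"],["bottom"])
steps([(-104.5,18.5,31)])
E
```

```text
bottom 0.49 57 size [18. 56.] z 0.0345 ang -1.24 pivot [-78.9  -3.8] world [0.3793 0.292  0.0743]
now mm frame [-105.    21.1   32.4] clock 15.125 q [ 0.669  0.743 -0.001 -0.004]
(-104.5, 18.5, 31) -> [0.3541 0.3117 0.0628] shift [-0.26  0.12  0.09]
```

>>> carry_out:
  increments: [0, 0, 0.25, -0.15, 0, 0, 0, 0.25, -0.15, 0, 0, 0, 0.2, -0.12, 0, 0, 0, 0, 0, 0, 0, 0, 0, 0, 0]

```text
clock: 15.75
eef_pos: [0.3575, 0.3127, 0.0688]
tool_rot: [0.669, 0.743, -0.003, -0.004]
ft_force: [-16.3, 0.4, 13.3]
grip_width: 0.0002
grasp_force: 12.1
```

```bash
python3 - <<'E'
from fit import *
f=np.load("f.npz"); c=shot("top"); buttons(c,cloud(c),f["A"],f["O"],["bottom"])
steps([(-104.5,18.5,31)])
E
```

```text
now mm frame [-98.3  19.1  34.2] clock 15.85 q [ 0.669  0.743 -0.003 -0.004]
(-104.5, 18.5, 31) -> [0.3541 0.3117 0.0628] shift [-0.07 -0.35  0.61]
```

>>> carry_out:
  increments: [0, 0, -0.8, 0.5, 0, 0, 0, -0.4, 0, 0, 0, 0, 0, -5, 0, 0, -1, 1.5, -5, 0, 0, -1, 2, -5, 0]

```text
clock: 16.48
eef_pos: [0.3883, 0.2951, 0.2156]
tool_rot: [0.67, 0.743, 0.001, 0.0]
ft_force: [-0.2, 0.8, -0.3]
grip_width: 0.0003
grasp_force: 0.0
```

>>> carry_out:
  increments: [5, -1.5, 2.5, -4, 0, 5, -1.5, 2.5, -4, 0, 5, 0, 0, -4, 0, 5, 0, 0, 0, 0, 5, 0, 0, 0, 0]

```text
clock: 17.1
eef_pos: [0.4405, 0.2702, 0.3329]
tool_rot: [0.67, 0.742, 0.0, 0.0]
ft_force: [0.1, 0.1, 0.1]
grip_width: 0.0499
grasp_force: 0.0
```

```bash
python3 - <<'E'
from fit import *
c=shot("wrist"); cv2.imwrite("pics/w3.png",cv2.resize(c["pixels"],(768,576)))
f=np.load("f.npz"); W=cloud(c); A,O=f["A"],f["O"]; buttons(c,W,A,O)
for x in bot.regions_of(c,"batten")[:2]:
    F=(W[x["mask"]]-O)@A*1000; T=F[(F[:,2]>45)&(F[:,2]<53)]; print("batten",x["p"],len(T)); 
    if len(T)>20: print(np.median(T[:,2]),cv2.minAreaRect(T[:,:2].astype(np.float32)))
steps([(0,0,49)])
E
```

```text
top 0.74 1196 size [19. 63.] z 0.0344 ang -1.39 pivot [ 85.9 -26.7] world [0.5207 0.284  0.1616]
bottom 0.81 688 size [19. 63.] z 0.0346 ang -1.16 pivot [-81.1  -0.5] world [0.3771 0.295  0.0731]
left 0.7 1183 size [64. 18.] z 0.0347 ang -1.46 pivot [ 27.4 106.9] world [0.4572 0.4117 0.1306]
right 0.93 696 size [19. 63.] z 0.0344 ang 1.49 pivot [  28.3 -106.1] world [0.4806 0.1999 0.1311]
batten 0.94 1434
48.9847934953273 ((-2.0422496795654297, -0.04557037353515625), (19.190187454223633, 90.2939224243164), 0.4760298728942871)
now mm frame [107.  -31.8 216.4] clock 17.4 q [ 0.67   0.742 -0.001 -0.   ]
(0, 0, 49) -> [0.4347 0.3017 0.1334] shift [ 3.19 -0.18 19.86]
```

View pics/w3.png

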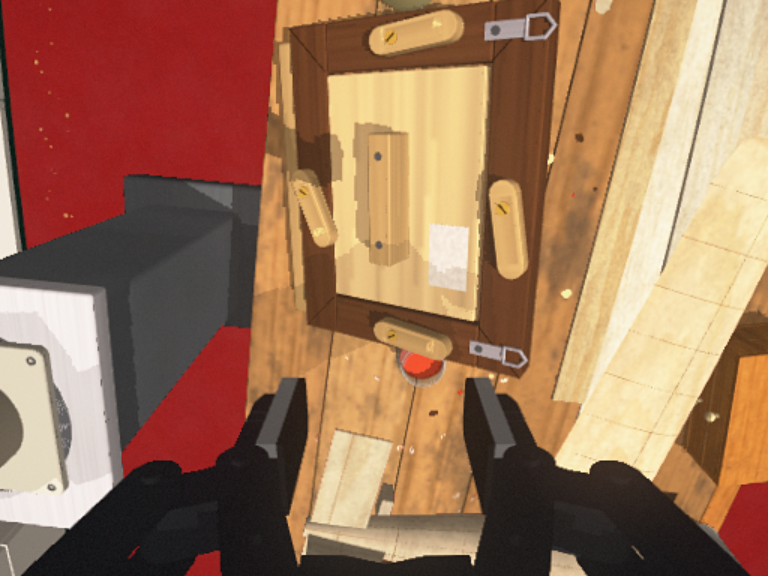

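```bash
python3 - <<'E'
from h import *
steps([(-120+.53*50,19,26.5+.848*50),(-120,19,26.5),(-105,19,26.5)])
E
```

```text
now mm frame [107.  -31.8 216.4] clock 17.4 q [ 0.67   0.742 -0.001 -0.   ]
(-93.5, 19, 68.9) -> [0.3433 0.311  0.1008] shift [ 5.06 -9.17 23.14]
(-120, 19, 26.5) -> [0.3433 0.311  0.0508] shift [0.   0.01 5.  ]
(-105, 19, 26.5) -> [0.3559 0.3124 0.0587] shift [ 0.    1.27 -0.8 ]
```

>>> carry_out:
  increments: [0, 1.7, -3.1, 3, 0, 0, 1.7, -3.1, 4, 0, 0, 1.66, -2.97, 5, 0, 0, 0, 0, 5.5, 0, 0, 0, 0, 5.6, 0]

```text
clock: 18.02
eef_pos: [0.3435, 0.3117, 0.1007]
tool_rot: [0.67, 0.743, 0.001, 0.0]
ft_force: [0.6, 0.5, -0.8]
grip_width: -0.0002
grasp_force: 0.0
```

>>> carry_out:
  increments: [0, 0, 0, 2.5, 0, 0, 0, 0, 1.5, 0, 0, 0, 0, 1, 0, 0, 0, 0, 0, 0, 0, 0, 0, 0, 0]

```text
clock: 18.65
eef_pos: [0.3446, 0.3118, 0.0527]
tool_rot: [0.67, 0.742, 0.001, 0.0]
ft_force: [-0.4, -0.6, -0.1]
grip_width: -0.0002
grasp_force: 0.0
```

>>> carry_out:
  increments: [0, 0, 0.4, -0.25, 0, 0, 0, 0.4, -0.25, 0, 0, 0, 0.3, -0.19, 0, 0, 0, 0.2, -0.12, 0, 0, 0, 0, 0, 0]

```text
clock: 19.27
eef_pos: [0.3548, 0.3152, 0.0601]
tool_rot: [0.669, 0.743, 0.0, -0.004]
ft_force: [-6.8, 6.9, -1.6]
grip_width: 0.0002
grasp_force: 5.2
```

```bash
python3 - <<'E'
from fit import *
f=np.load("f.npz"); c=shot("top"); buttons(c,cloud(c),f["A"],f["O"],["bottom","top"])
c=shot("side"); buttons(c,cloud(c),f["A"],f["O"],["bottom","top"])
steps([(-105,19,26.5)])
E
```

```text
bottom 0.5 48 size [22. 50.] z 0.0345 ang -1.47 pivot [-82.   -2.4] world [0.3766 0.2931 0.0726]
top 0.64 47 size [21. 51.] z 0.035 ang -1.49 pivot [-78.8 -32.8] world [0.3825 0.2632 0.0743]
top 0.58 74 size [22. 60.] z 0.0349 ang -1.51 pivot [ 85.1 -27. ] world [0.5201 0.2837 0.1612]
now mm frame [-104.6   21.9   28.3] clock 19.575 q [ 0.669  0.743  0.    -0.004]
(-105, 19, 26.5) -> [0.3559 0.3124 0.0587] shift [-0.29  0.06  0.17]
```

>>> carry_out:
  increments: [0, 0, 0.15, -0.1, 0, 0, 0, 0.15, -0.1, 0, 0, 0, 0, 0, 0, 0, 0, -0.8, 0.4, 0, 0, 0, -0.6, 0, 0]

```text
clock: 20.2
eef_pos: [0.3459, 0.3112, 0.0582]
tool_rot: [0.67, 0.742, -0.0, 0.0]
ft_force: [0.1, -0.6, -0.7]
grip_width: -0.0
grasp_force: 0.0
```

>>> carry_out:
  increments: [5, 0, 0, -5, 0, 5, -1, 1.5, -5, 0, 5, -1, 2, -5, 0, 5, -1.5, 2.5, -4, 0, 5, -1.5, 2.5, -4, 0]

```text
clock: 20.82
eef_pos: [0.4363, 0.2695, 0.2899]
tool_rot: [0.67, 0.742, 0.0, 0.0]
ft_force: [1.0, -0.1, -0.3]
grip_width: 0.05
grasp_force: 0.0
```

>>> carry_out:
  increments: [5, 0, 0, 0, 0, 5, 0, 0, 0, 0, 5, 0, 0, 0, 0, 5, 0, 0, 0, 0, 5, 0, 0, 0, 0]

```text
clock: 21.45
eef_pos: [0.4352, 0.2706, 0.2875]
tool_rot: [0.67, 0.742, -0.001, -0.0]
ft_force: [0.6, -0.7, -0.0]
grip_width: 0.0501
grasp_force: 0.0
```

```bash
python3 - <<'E'
from fit import *
f=np.load("f.npz"); c=shot("wrist"); buttons(c,cloud(c),f["A"],f["O"]); cv2.imwrite("pics/w4.png",cv2.resize(c["pixels"],(768,576)))
steps([(0,0,49)])
E
```

```text
top 0.65 1571 size [18. 64.] z 0.0344 ang -1.39 pivot [ 85.8 -27.1] world [0.5207 0.2836 0.1616]
bottom 0.87 795 size [63. 20.] z 0.0346 ang 1.15 pivot [-92.8 -25.3] world [0.3699 0.2693 0.0669]
left 0.93 1540 size [64. 18.] z 0.0348 ang -1.49 pivot [ 27.7 106.2] world [0.4575 0.411  0.1308]
right 0.78 912 size [19. 63.] z 0.0344 ang 1.47 pivot [  28.3 -106.4] world [0.4806 0.1996 0.1311]
right 0.54 4844 size [214. 178.] z 0.0345 ang -0.62 pivot [  7.3 -10.7] world [0.4528 0.2928 0.1199]
now mm frame [ 80.  -31.  181.3] clock 21.7 q [ 0.67   0.742  0.    -0.   ]
(0, 0, 49) -> [0.4347 0.3017 0.1334] shift [ 3.1   0.21 15.46]
```

View pics/w4.png

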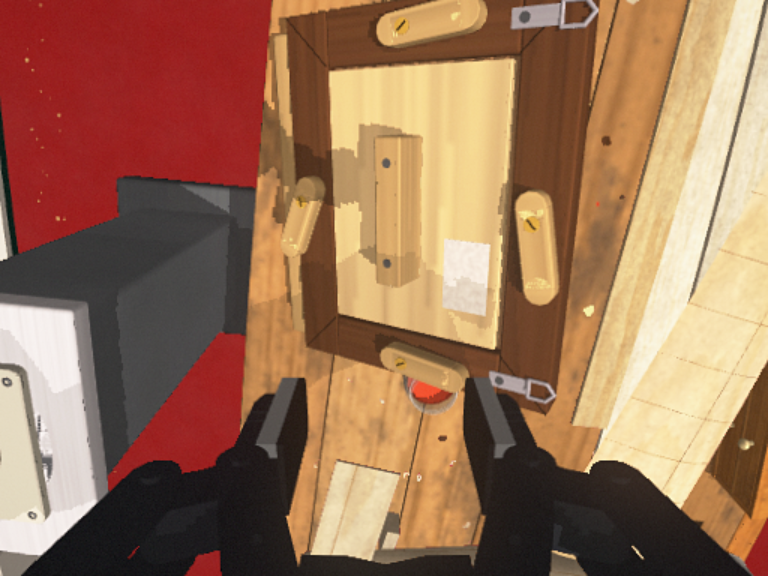

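```bash
python3 - <<'E'
from h import *
steps([(-4.4+.53*50,0,34.6+.848*50),(-4.4,0,34.6),(-4.4,0,94.6)])
E
```

```text
now mm frame [ 80.  -31.  181.3] clock 21.7 q [ 0.67   0.742  0.    -0.   ]
(22.1, 0, 77.0) -> [0.4385 0.3021 0.1689] shift [ 3.11  0.6  11.92]
(-4.4, 0, 34.6) -> [0.4385 0.3021 0.1189] shift [-0. -0.  5.]
(-4.4, 0, 94.6) -> [0.4069 0.2987 0.1698] shift [-0.01 -3.18 -5.09]
```

>>> carry_out:
  increments: [3.6, 1.1, 0.2, 3, 0, 3.6, 1.0, 0.2, 3, 0, 3.6, 1.0, 0.2, 3, 0, 3.6, 0, 0, 2.9, 0, 3.6, 0, 0, 0, 0]

```text
clock: 22.32
eef_pos: [0.4369, 0.3009, 0.1668]
tool_rot: [0.67, 0.742, -0.003, -0.001]
ft_force: [0.1, -0.2, 0.6]
grip_width: 0.036
grasp_force: 0.0
```

>>> carry_out:
  increments: [3.6, 0, 0, 1.5, 0, 3.6, 0, 0, 1.5, 0, 3.6, 0, 0, 1.0, 0, 3.6, 0, 0, 0.5, 0, 3.6, 0, 0, 0, 0]

```text
clock: 22.95
eef_pos: [0.4384, 0.3018, 0.1238]
tool_rot: [0.67, 0.742, -0.0, -0.0]
ft_force: [0.7, 0.3, -0.7]
grip_width: 0.0363
grasp_force: 0.0
```

```bash
python3 - <<'E'
from h import *
c=shot("wrist"); cv2.imwrite("pics/w5.png",cv2.resize(c["pixels"],(768,576)))
steps([(-4.4,0,34.6)])
E
```

```text
now mm frame [-1.5 -0.1 39. ] clock 23.0 q [0.67  0.742 0.    0.   ]
(-4.4, 0, 34.6) -> [0.4385 0.3021 0.1189] shift [ 0.01 -0.01  0.53]
```

View pics/w5.png

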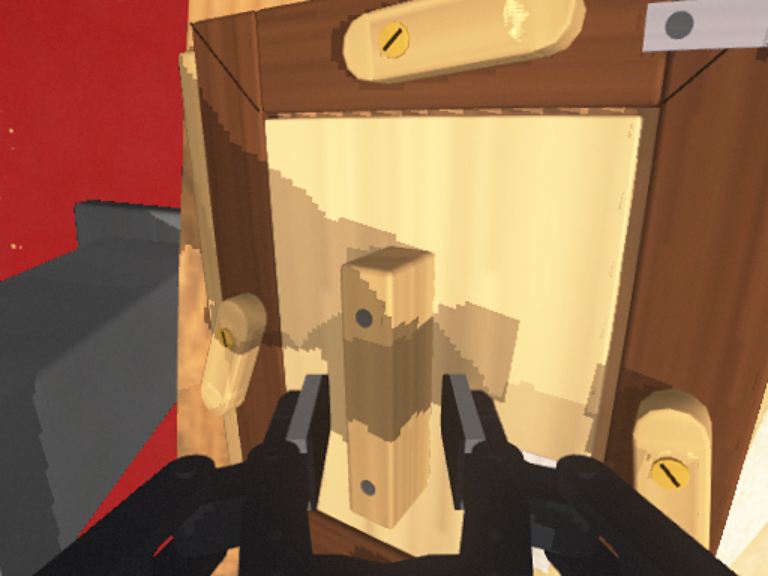

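>>> carry_out:
  increments: [3.6, 0, 0, 0.5, 0, 2, 0, 0, 0, 0, 0, 0, 0, 0, 0, 0, 0, 0, 0, 0, 0, 0, 0, 0, 0]

```text
clock: 23.62
eef_pos: [0.4382, 0.3019, 0.1191]
tool_rot: [0.67, 0.742, -0.0, -0.0]
ft_force: [-2.3, -0.7, 1.2]
grip_width: 0.0226
grasp_force: 53.5
```

>>> carry_out:
  increments: [0, 0, -0.2, -0.32, 0, 0, 0, -0.3, -0.5, 0, 0, 0, -0.3, -0.5, 0, 0, 0, -0.3, -0.5, 0, 0, 0, -0.3, -0.5, 0]

```text
clock: 24.25
eef_pos: [0.4235, 0.2999, 0.1415]
tool_rot: [0.67, 0.742, -0.001, -0.0]
ft_force: [-0.7, -0.1, -2.5]
grip_width: 0.0179
grasp_force: 54.4
```

```bash
python3 - <<'E'
from h import *
f=np.load("f.npz")
o=bot.get_obs(); print(np.round(o["eef_pos"],4),o["grip_width"],o["grasp_force"],o["ft_force"])
for n in ["side","top"]:
    c=shot(n); print([ (round(x["p"],2),np.round(w(x["xyz"],c),3)) for x in bot.place_of(c,"batten")[:2]])
    if n=="side": cv2.imwrite("pics/s1.png",cv2.resize(c["pixels"][100:340,0:320],None,fx=2.4,fy=2.4))
E
```

```text
[0.4235 0.2999 0.1415] 0.01787594150722667 54.36913909390569 [-0.65809615 -0.12985467 -2.48266957]
[(0.86, array([0.425, 0.305, 0.14 ]))]
[(0.9, array([0.425, 0.303, 0.135])), (0.17, array([ 0.475, -0.541,  0.008]))]
```

View pics/s1.png

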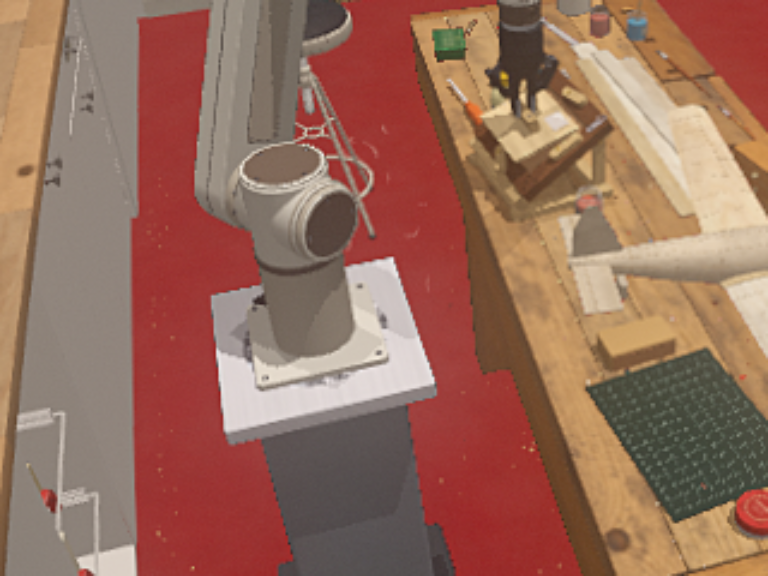

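>>> carry_out:
  increments: [0, 0, -0.7, -1.1, 0, 0, 0, -0.7, -1.1, 0, 0, 0, -0.5, -1.5, 0, 0, 0, 0, -2.5, 0, 0, 0, 0, -3, 0]

```text
clock: 25.08
eef_pos: [0.4052, 0.2985, 0.2359]
tool_rot: [0.67, 0.742, 0.0, 0.0]
ft_force: [-0.3, 1.3, -2.7]
grip_width: 0.0174
grasp_force: 54.6
```

>>> carry_out:
  increments: [0, 0, 0, -3, 0, 0, 0, 0, -2.5, 0, 0, 0, 0, -1.5, 0, 0, 0, 0, 0, 0, 0, 0, 0, 0, 0]

```text
clock: 25.7
eef_pos: [0.4053, 0.2984, 0.3041]
tool_rot: [0.67, 0.742, -0.0, -0.0]
ft_force: [0.5, 0.2, -2.4]
grip_width: 0.0183
grasp_force: 54.7
```

```bash
python3 - <<'E'
from h import *
o=bot.get_obs(); print(np.round(o["eef_pos"],4),np.round(o["tool_rot"],3),o["grip_width"],o["grasp_force"],o["clock"])
for n in ["top","side"]:
    c=shot(n); W=cloud(c)
    r=bot.regions_of(c,"mat")[0]; P=W[r["mask"]]; P=P[np.isfinite(P[:,0])]; P=P[np.abs(P[:,2]-.003)<.012]
    print(n,"mat",r["p"],len(P),np.median(P[:,2]),cv2.minAreaRect((P[:,:2]*1000).astype(np.float32)),[np.round(w(x["xyz"],c),4) for x in bot.place_of(c,"mat")[:1]])
    for r in bot.regions_of(c,"batten")[:1]:
        P=W[r["mask"]]; P=P[np.isfinite(P[:,0])]; print("batten mask",r["p"],len(P),np.median(P,0),[np.round(w(x["xyz"],c),4) for x in bot.place_of(c,"batten")[:1]])
    # board plane: points just below tool
    e=o["eef_pos"]; k=(np.abs(W[...,0]-e[0])<.08)&(np.abs(W[...,1]-e[1])<.1)&(W[...,2]>e[2]-.05)&(W[...,2]<e[2]+.0)
    P=W[k]; m=P.mean(0)
    for i in range(5):
        m=P.mean(0); nn=np.linalg.svd(P-m,full_matrices=0)[2][2]; nn*=np.sign(nn[2]); P=P[np.abs((P-m)@nn)<.006]
    print("board n",nn,m-e,len(P),cv2.minAreaRect((P[:,:2]*1000).astype(np.float32)))
E
```

```text
[0.4053 0.2984 0.3041] [ 0.67   0.742 -0.    -0.   ] 0.018316373423608773 54.6739864256233 25.7
top mat 0.72 3515 0.002335856370552891 ((457.9355163574219, -364.58465576171875), (198.74404907226562, 265.8204650878906), 5.714065074920654) [array([ 0.4623, -0.3607, -0.0017])]
batten mask 0.77 1009 [0.41571048 0.25588913 0.29204143] [array([0.4048, 0.2999, 0.2976])]
board n [-0.27588775 -0.02660152  0.96082168] [ 0.00649495 -0.04267832 -0.01689499] 826 ((413.1908874511719, 283.23138427734375), (119.80109405517578, 136.91024780273438), 6.328216552734375)
side mat 0.86 3686 0.0031288045312208856 ((456.86328125, -364.3312072753906), (207.735107421875, 278.7193603515625), 5.96681547164917) [array([ 0.4552, -0.3691, -0.0011])]
batten mask 0.69 671 [0.40221304 0.27301006 0.28579805] [array([0.4046, 0.3015, 0.3014])]
board n [-0.27739932 -0.03651108  0.9600607 ] [-0.00229589 -0.01751666 -0.01892763] 544 ((409.4682312011719, 300.2108154296875), (123.02230834960938, 186.03656005859375), 6.182715892791748)
```

>>> carry_out:
  increments: [0, -2, -0.1, 0, 0, 0, -3.5, -0.1, 0, 0, 0, -5, -0.1, 0, 0, 0, -5, -0.1, 0, 0, 0, -5, -0.1, 0, 0]

```text
clock: 26.82
eef_pos: [0.4212, 0.0917, 0.3045]
tool_rot: [0.67, 0.742, 0.0, 0.0]
ft_force: [0.2, -0.3, -3.1]
grip_width: 0.0177
grasp_force: 54.6
```

>>> carry_out:
  increments: [0, -5, -0.1, 0, 0, 0, -5, -0.1, 0, 0, 0, -5, -0.1, 0, 0, 0, -5, -0.1, 0, 0, 0, -5, -0.1, 0, 0]

```text
clock: 27.45
eef_pos: [0.4412, -0.1574, 0.3046]
tool_rot: [0.67, 0.742, -0.0, 0.0]
ft_force: [1.0, -0.1, -2.4]
grip_width: 0.0184
grasp_force: 54.6
```

>>> carry_out:
  increments: [0, -5, -0.1, 0, 0, 0, -5, -0.1, 0, 0, 0, -4.5, -0.1, 0, 0, 0, -4, -0.1, 0, 0, 0, -2.6, -0.1, 0, 0]

```text
clock: 28.08
eef_pos: [0.4572, -0.368, 0.304]
tool_rot: [0.671, 0.741, -0.0, -0.0]
ft_force: [0.0, 0.5, -2.5]
grip_width: 0.018
grasp_force: 54.6
```

>>> carry_out:
  increments: [0, 0, 0, 4, 0, 0, 0, 0, 5, 0, 0, 0, 0, 5, 0, 0, 0, 0, 4, 0, 0, 0, 0, 2, 0]

```text
clock: 28.7
eef_pos: [0.4559, -0.3648, 0.1014]
tool_rot: [0.67, 0.742, -0.0, -0.003]
ft_force: [0.2, 0.8, -2.4]
grip_width: 0.0178
grasp_force: 54.7
```

```bash
python3 - <<'E'
from h import *
o=bot.get_obs(); e=o["eef_pos"]; print(np.round(e,4),np.round(o["tool_rot"],3),o["grip_width"],o["grasp_force"],o["clock"])
for n in ["top","side"]:
    c=shot(n); W=cloud(c)
    k=(np.abs(W[...,0]-e[0])<.08)&(np.abs(W[...,1]-e[1])<.1)&(W[...,2]>e[2]-.05)&(W[...,2]<e[2]+.0)
    P=W[k]
    for i in range(5):
        m=P.mean(0); nn=np.linalg.svd(P-m,full_matrices=0)[2][2]; nn*=np.sign(nn[2]); P=P[np.abs((P-m)@nn)<.006]
    z=m[2]-((e[:2]-m[:2])@nn[:2])/nn[2]
    print("board n",nn,"face under tcp",z-e[2],len(P),cv2.minAreaRect((P[:,:2]*1000).astype(np.float32)),[np.round(w(x["xyz"],c),4) for x in bot.place_of(c,"batten")[:1]])
E
```

```text
[ 0.4559 -0.3648  0.1014] [ 0.67   0.742 -0.    -0.003] 0.017786056522309263 54.67724986374378 28.7
board n [-0.26681493 -0.03604312  0.96307356] face under tcp -0.018625647945327256 566 ((460.791748046875, -346.1522216796875), (119.79747009277344, 138.5076904296875), 6.039820194244385) [array([ 0.456 , -0.3635,  0.0954])]
board n [-0.27526572 -0.0373953   0.96064061] face under tcp -0.016097575885663948 1151 ((460.0002136230469, -364.01300048828125), (123.2011947631836, 174.87225341796875), 5.17640495300293) [array([ 0.4556, -0.3607,  0.0988])]
```

>>> carry_out:
  increments: [0, 0, 0, 1.5, 0, 0, 0, 0, 1.5, 0, 0, 0, 0, 1, 0, 0, 0, 0, 0.8, 0, 0, 0, 0, 0.3, 0]

```text
clock: 29.52
eef_pos: [0.4583, -0.3652, 0.0525]
tool_rot: [0.67, 0.742, -0.0, -0.001]
ft_force: [0.9, -0.1, -3.3]
grip_width: 0.0177
grasp_force: 54.7
```

>>> carry_out:
  increments: [0, 0, 0, 0.3, 0, 0, 0, 0, 0.3, 0, 0, 0, 0, 0.2, 0, 0, 0, 0, 0.2, 0, 0, 0, 0, 0, 0]

```text
clock: 30.15
eef_pos: [0.4586, -0.3654, 0.0432]
tool_rot: [0.67, 0.742, -0.0, -0.0]
ft_force: [-0.6, -0.1, -2.5]
grip_width: 0.0171
grasp_force: 55.9
```

>>> carry_out:
  increments: [0, 0, 0, 0.2, 0, 0, 0, 0, 0.2, 0, 0, 0, 0, 0.2, 0, 0, 0, 0, 0.2, 0, 0, 0, 0, 0, 0]

```text
clock: 30.78
eef_pos: [0.4595, -0.366, 0.0359]
tool_rot: [0.67, 0.742, 0.0, 0.001]
ft_force: [1.9, 0.6, 2.1]
grip_width: 0.0161
grasp_force: 57.0
```

>>> carry_out:
  increments: [0, 0, 0, 0.2, 0, 0, 0, 0, 0.2, 0, 0, 0, 0, 0.1, 0, 0, 0, 0, 0, 0, 0, 0, 0, 0, 0]

```text
clock: 31.4
eef_pos: [0.4595, -0.366, 0.0308]
tool_rot: [0.67, 0.742, 0.0, 0.001]
ft_force: [5.9, -0.1, 6.1]
grip_width: 0.0163
grasp_force: 58.7
```

```bash
python3 - <<'E'
from h import *
o=bot.get_obs(); e=o["eef_pos"]
c=shot("side"); W=cloud(c)
k=(np.abs(W[...,0]-e[0])<.08)&(np.abs(W[...,1]-e[1])<.1)&(W[...,2]>.006)&(W[...,2]<e[2]+.01)
P=W[k]
for i in range(6):
    m=P.mean(0); nn=np.linalg.svd(P-m,full_matrices=0)[2][2]; nn*=np.sign(nn[2]); P=P[np.abs((P-m)@nn)<.005]
print(nn,m,len(P),e,o["ft_force"])
E
```

```text
[-0.04621513 -0.01091975  0.99887182] [ 0.44929049 -0.38304782  0.01347004] 1073 [ 0.45946131 -0.36598374  0.03082567] [ 5.91028878 -0.09101687  6.05880537]
```

>>> carry_out:
  increments: [0, 0, 0, 0.15, 0, 0, 0, 0, 0.1, 0, 0, 0, 0, 0, 0, 3, 0, 0, 0, 0, 4, 0, 0, 0, 0]

```text
clock: 32.08
eef_pos: [0.4566, -0.3647, 0.0264]
tool_rot: [0.67, 0.742, -0.001, -0.002]
ft_force: [0.5, -0.3, 0.2]
grip_width: 0.0403
grasp_force: 0.0
```

>>> carry_out:
  increments: [5, 0, 0, 0, 0, 5, 0, 0, -1, 0, 5, 0, 0, -3, 0, 5, 0, 0, -5, 0, 5, 0, 0, -5, 0]

```text
clock: 32.7
eef_pos: [0.4582, -0.3653, 0.1695]
tool_rot: [0.67, 0.742, -0.0, -0.0]
ft_force: [1.2, -0.5, -0.1]
grip_width: 0.0502
grasp_force: 0.0
```

>>> carry_out:
  increments: [5, 0, 0, -5, 0, 5, 0, 0, -3, 0, 5, 0, 0, 0, 0, 5, 0, 0, 0, 0, 5, 0, 0, 0, 0]

```text
clock: 33.33
eef_pos: [0.4578, -0.3649, 0.2459]
tool_rot: [0.67, 0.742, -0.0, -0.002]
ft_force: [0.6, -0.4, 0.2]
grip_width: 0.0501
grasp_force: 0.0
```

```bash
python3 - <<'E'
from fit import *
o=bot.get_obs(); print(o["eef_pos"],o["clock"],o["ft_force"])
for n in ["top","side"]:
    c=shot(n); W=cloud(c); print(n,[np.round(w(x["xyz"],c),4) for x in bot.place_of(c,"batten")[:1]])
    k=(np.abs(W[...,0]-.4595)<.08)&(np.abs(W[...,1]+.366)<.1)&(W[...,2]>.007)&(W[...,2]<.018); P=W[k]
    m=P.mean(0); nn=np.linalg.svd(P-m,full_matrices=0)[2][2]; print(nn,m,cv2.minAreaRect((P[:,:2]*1000).astype(np.float32)))
    for t,q in dict(glue=(.437,.478),jar=(.485,.143),sander=(.444,-.192),tin=(.474,-.543)).items(): print(t,[np.round(w(x["xyz"],c)[:2]-q,3) for x in bot.place_of(c,t+"_mid")[:1]])
    f=np.load("f.npz"); buttons(c,W,f["A"],f["O"])
    if n=="top": cv2.imwrite("pics/t9.png",cv2.resize(c["pixels"][140:260,100:440],None,fx=2.3,fy=2.3))
E
```

```text
[ 0.45780715 -0.36488574  0.2459428 ] 33.325 [ 0.64370896 -0.38876298  0.22334007]
top [array([ 0.4599, -0.3642,  0.0231])]
[ 0.00442333 -0.00107328  0.99998964] [ 0.46267697 -0.33612454  0.01123594] ((460.6420593261719, -341.6369323730469), (156.53536987304688, 148.40516662597656), 0.97514408826828)
glue [array([0.002, 0.004])]
jar [array([0.004, 0.004])]
sander [array([0.005, 0.   ])]
tin []
top 0.4 69 size [20. 61.] z 0.0345 ang -1.4 pivot [ 85.8 -24.9] world [0.5204 0.2858 0.1615]
bottom 0.6 54 size [57. 21.] z 0.035 ang 1.02 pivot [-92.4 -24.2] world [0.3701 0.2705 0.0671]
left 0.67 50 size [59. 19.] z 0.0345 ang -1.48 pivot [ 29.7 107. ] world [0.4591 0.4119 0.1318]
left 0.34 257 size [233. 199.] z 0.0345 ang -0.0 pivot [-2.3 16.2] world [0.4418 0.3187 0.1148]
right 0.36 255 size [233. 198.] z 0.0345 ang -0.07 pivot [-0.6 -9.3] world [0.4459 0.2935 0.1157]
side [array([ 0.4583, -0.3581,  0.0251])]
[-7.04687823e-04 -6.37768613e-03  9.99979414e-01] [ 0.45349358 -0.37119912  0.01125651] ((457.2768249511719, -361.78375244140625), (193.45614624023438, 155.61862182617188), 87.26063537597656)
glue [array([ 0.   , -0.001])]
jar [array([0.001, 0.002])]
sander [array([-0.003, -0.001])]
tin [array([-0.005,  0.   ])]
left 0.45 33 size [58. 28.] z 0.0344 ang -1.42 pivot [ 25.8 106. ] world [0.4559 0.4105 0.1297]
```

View pics/t9.png

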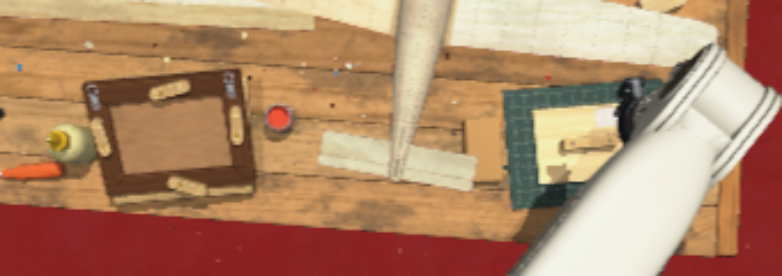

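The picture shows the frame on the left with its opening empty and all four buttons aside. The board lies flat on the mat at about (585,145), and the bottle, jar and sanding block have not moved.

```bash
python3 -c "
from workcell import bot
print(bot.job_done())"
```

```text
the job is handed in; nothing more can be done
None
```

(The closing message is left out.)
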